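# Prime the bench grease pump

## Task

Prime the grease pump on the bench: with the fingertips, press its black plunger down and let it spring back up, again and again, until the orange indicator pin stands fully out and the green band at its foot shows, then stop pumping and leave the plunger up. Look at the pin after every stroke, because once it is fully out the plunger must not be pumped again. Do not lift anything, do not touch the pin itself, keep the pump standing where it is, and leave the locomotive and the two bottles undisturbed.

Things in the scene. Friction and masses are not known exactly. Their poses are not given: they have to be found in the camera images.
- pump: small blue bench grease pump, loose on the table, 0.9 kg; dark steel foot 84 x 130 x 12 mm, blue housing 52 x 104 mm up to 70 mm high. Origin: centre of the underside of the foot; z up; the plunger stands at y = -28 mm and the indicator pin at y = +28 mm in its own axes, both at x = 0
- plunger_top (a point): centre of the top face of the plunger's round black cap (40 mm diameter, flat red disc on top); moves with the plunger; 145 mm above the table when the plunger is up, 125 mm when it is fully down
- plunger (a joint): plunger slide, m: 0 = up (at rest), 0.020 = fully down; a spring pushes it back up, with about 7 N at the top and 13 N fully down, and it is a little slow to return (0.2 to 0.5 s). A stroke counts when it is pressed 0.016 or more and then let up completely: the pin steps up at the end of the spring's return, not on the way down (by 12 mm a stroke; the first step may be anything from 3 to 16 mm). Shorter strokes may do nothing
- pin (a joint): indicator pin slide, m: 0 = sunk in its collar, 0.048 = fully out; at the start it stands somewhere between 0 and 0.026, so that 2 to 4 full strokes are needed. It stays where it is between strokes
- pin_tip (a point): top of the orange indicator pin (10 mm diameter, upright); 3 mm above its brass collar when sunk and 51 mm above it when fully out; the lowest 10 mm of the pin are a green band, which shows above the collar only when the pin is fully out. Even then the tip (136 mm above the table) is lower than the raised plunger cap
- pin_collar (a point): centre of the top of the brass collar (20 mm diameter) from which the pin rises, 85 mm above the table
- loco_grey: grey model locomotive, loose, 20 x 117 x 32 mm, standing on the table behind the pump; origin at the centre of its underside. Bystander
- gear_oil: small cream oil bottle with a red spout, loose, 22 mm diameter, 55 mm high, in front of the pump; origin at the centre of its underside. Bystander
- track_cleaner: white bottle with a blue cap, loose, 38 mm diameter, 75 mm high, behind the pump; origin at the centre of its underside. Bystander
Not all that is in view belongs to the job. There is more than one size of the pump; the one meant has the size given above.

How it is judged:
By the outcome, as a careful person would: the job done as asked, in the order asked, and still so for the second after the job is handed in, with the robot touching nothing.
It also fails if it takes over 48 s, if anything falls off the work surface, if the arm or the gripper's body presses on something with over 40 N, if the wrist force passes 120 N, or if a joint passes its speed limit or range.

## Robot

A 6-joint arm with a two-finger parallel gripper is mounted at the origin on a cart in front of the work surface, level with it; the furniture and walls round the work are solid. World frame = base frame: x ahead of the robot, y to its left, z up, the work surface at z = 0. Lengths are in m, angles in rad, forces in N, time in s.
With the tool pointing down it reaches from about 0.375 to 0.9 m from the base axis. Payload 3.1 kg.
Tool frame: the origin (TCP) lies where the fingers leave the gripper's body, on its centre line; the fingertips stand 70 mm ahead of it and the grasp point (between the pads) lies 51 mm ahead of it; z points along the fingers, y is the line along which they close (so a half turn about z gives the same grasp; the last joint's range is limited). The gripper opens to 87 mm and grips with 3 to 60 N. Pads are 19 mm wide; open, the fingers measure 117 mm over their backs; the gripper's body (75 mm by 190 mm) begins 51 mm behind the grasp point.
Start: joints at [1.151, 0.527, 1.433, -0, 1.181, -0.178], TCP at [0.15, 0.607, 0.292] pointing down, gripper open.
Joint ranges: [-3.08, 3.08], [-0.75, 2.2], [0.22, 2.44], [-1.43, 4.57], [0, 2.65], [-2.85, 2.85]. Speed limits (rad/s): [2.79, 2.79, 3.14, 3.14, 3.14, 3.14].

## Interface

Orientations are given as a unit quaternion [x, y, z, w].
In Python, from rig import robot gives the robot as it stands.
- The arm moves only by the tool send_rows, never from a script. Its argument "deltas" is text: rows parted by semicolons, each of 7 numbers parted by spaces: the shift along the tool's x, y, z in mm, then the turn, a rotation vector about the tool's x, y, z in degrees, then the opening, from 0 (shut) to 1 (fully open). A call has 1 to 10 rows; each row shifts and turns the commanded pose from where the row before left it, along the tool's axes as they then stand; what a row does not reach is not made up. A row lasts 1/8 s, in which the tool goes at most 62.5 mm and 10.7 degrees, less where a joint would pass 70% of its speed; a pose out of reach is approached as far as the arm can. A call is refused whole if a number of a shift passes 62.5 or a number of a turn 10.7, either way. A call with a gripper value outside its range is refused whole. The fingers move at their own pace and stop on an object; "newtons" is the grip in N (left out, the last holds). Time passes only in rows, so rows that do not move let the fingers close. It gives the time, the measured TCP pose, the force, the opening and the grip force at its end, in the units of the state.
- robot.get_obs(): the state, without advancing time (a new reading comes with each control period).
- robot.camera(name): name is "side" or "top" or "wrist"; returns a dict with "image" (400x640x3 uint8, red, green, blue), "depth" (400x640 float32, m along the optical axis (not along the pixel's ray), 0 where there is no reading), "fovy" (degrees; the focal length in pixels is half the picture's height over the tangent of half this angle, whatever the lens; pixels are square), "cx", "cy" (the principal point, pixels), "k1" (the pictures are not rectified: a ray, as slopes to the right and down, at radius r is drawn at 1 + k1 r^2 times it, then the intrinsics apply), "rvec" (rotation vector, rad) and "tvec" (3), from world to camera coordinates, as OpenCV has them. Camera axes: x right, y down, z forward; pixel columns grow to the right and rows downward; lengths in m; the calibration is good to about 2 mm. A picture is of the moment at which its call begins.
- robot.hand_in(): hands the job in; it is judged then, once.
Trained networks look in the newest picture that a camera, given by its name, has taken for a name from the list of things; names that differ only in an ending like _2 or _b are one class to them, and where a whole thing is asked for, a point or a joint stands for the part that bears it (a point fixed in the world has none). Each returns a list of dicts, best first, with "p" (0 to 1); they miss things now and then, are a little off and sometimes report something else, mostly with a low value. They report only what shows in the picture. A call takes as long as a camera call. They do not tell look-alikes from the thing itself.
- robot.find_in(camera, thing): "box" ([left, top, right, bottom] in pixels, round what is visible of it).
- robot.cut_out(camera, thing): "region" (400x640 bool, what is visible of it) and "box" ([left, top, right, bottom] in pixels, round what is visible of it).
The state is a dict: "time": time; "q": joint angles; "joint_velocities": joint speeds; "joint_torque": joint torques, N m; "position": TCP position; "tool_rot": TCP orientation; "ft_force": force on the tool from outside, world axes, zero at the start; "moment": the same for the moment, N m; "grip_width": finger opening in m; "grip_force": force on a finger pad.
Only numpy, scipy, OpenCV 4.12 (cv2) and the standard library are available. Lean on these libraries where they do the work, as an engineer would, in place of code of your own. Each camera call takes 0.05 s, during which the arm holds its last target. There are 200 camera calls.

## Working session

There is one attempt and no reset: what is moved stays moved. The work goes in short steps, Python scripts to look and compute and a tool call to move; the robot and the scene stay as the last step left them, time stands still between calls to the robot, and variables do not carry over. Pictures are saved under pics/ and viewed, at most 10 in all, crops included, and the job is handed in when it is done.

Besides the shell and the picture viewer there is one more tool, called after "Emit:" as name(argument=value, ...) on one line, values as JSON. send_rows: Moves the arm, as the interface text tells. Its arguments: {"type":"object","properties":{"deltas":{"type":"string"},"newtons":{"type":"number"}},"required":["deltas"]}

```bash
mkdir -p pics; cat > h.py <<'E'
import numpy as np, cv2
from rig import robot
def K(c):
    f=200/np.tan(np.radians(c['fovy'])/2); return np.array([[f,0,c['cx']],[0,f,c['cy']],[0,0,1.]])
def D(c): return np.array([c['k1'],0,0,0,0.])
def world(c,u,v,d=None):
    """points in world from pixels + depth"""
    u=np.atleast_1d(u).astype(float);v=np.atleast_1d(v).astype(float)
    n=cv2.undistortPoints(np.stack([u,v],1)[:,None],K(c),D(c))[:,0]
    if d is None: d=c['depth'][v.astype(int),u.astype(int)]
    P=np.c_[n,np.ones(len(n))]*np.atleast_1d(d)[:,None]
    R=cv2.Rodrigues(np.array(c['rvec'],float))[0]
    return (P-np.array(c['tvec']))@R
def proj(c,P): return cv2.projectPoints(np.array(P,float).reshape(-1,3),np.array(c['rvec'],float),np.array(c['tvec'],float),K(c),D(c))[0][:,0]
def save(n,im): cv2.imwrite('pics/'+n+'.png',im[...,::-1])
E
python3 - <<'E'
from h import *
ims=[]
for n in ['top','side']:
    c=robot.camera(n); ims.append(c['image'])
    for t in ['pump','plunger_top','pin_tip','pin_collar','loco_grey','gear_oil','track_cleaner']:
        for r in robot.cut_out(n,t)[:3]:
            m=r['region']&(c['depth']>0); v,u=np.nonzero(m)
            if len(u)==0: print(n,t,r['p'],r['box'],'nodepth');continue
            P=world(c,u,v); print(n,t,round(r['p'],2),np.round(r['box']),'med',np.round(np.median(P,0),3),'zmax',P[:,2].max().round(3), 'ext',np.round(np.percentile(P,[3,97],axis=0)[:,:2],3).tolist())
    save(n,c['image'])
    print(n,'campos',np.round(world(c,320,200,0)[0],3))
print({k:np.round(v,3) for k,v in robot.get_obs().items()})
E
```

```text
top pump 0.65 [221. 184. 274. 218.] med [0.553 0.199 0.064] zmax 0.152 ext [[0.518, 0.148], [0.597, 0.269]]
top pump 0.64 [409. 139. 452. 169.] med [ 0.656 -0.256  0.037] zmax 0.12 ext [[0.628, -0.316], [0.696, -0.221]]
top plunger_top 0.58 [426. 148. 437. 157.] med [ 0.66  -0.251  0.112] zmax 0.12 ext [[0.646, -0.277], [0.677, -0.235]]
top plunger_top 0.46 [239. 188. 259. 203.] med [0.558 0.181 0.145] zmax 0.152 ext [[0.542, 0.164], [0.579, 0.206]]
top pin_tip 0.58 [220. 184. 273. 216.] med [0.552 0.199 0.064] zmax 0.152 ext [[0.517, 0.148], [0.597, 0.27]]
top pin_tip 0.42 [227. 225. 232. 236.] med [0.475 0.246 0.037] zmax 0.05 ext [[0.47, 0.239], [0.482, 0.257]]
top pin_collar 0.92 [217. 176. 272. 218.] med [0.552 0.2   0.064] zmax 0.152 ext [[0.517, 0.148], [0.597, 0.269]]
top pin_collar 0.71 [408. 139. 450. 173.] med [ 0.656 -0.257  0.043] zmax 0.12 ext [[0.629, -0.313], [0.697, -0.222]]
top loco_grey 0.87 [202. 163. 250. 178.] med [0.632 0.257 0.024] zmax 0.034 ext [[0.621, 0.207], [0.648, 0.312]]
top gear_oil 0.64 [225. 224. 233. 237.] med [0.476 0.246 0.036] zmax 0.05 ext [[0.
[... 1165 characters left out ...]
ext [[0.464, 0.243], [0.483, 0.262]]
side track_cleaner 0.6 [254. 257. 277. 290.] med [0.639 0.18  0.046] zmax 0.076 ext [[0.624, 0.164], [0.658, 0.187]]
side campos [0.454 0.701 0.601]
{'time': np.float64(0.8), 'q': array([ 1.15 ,  0.527,  1.433, -0.   ,  1.181, -0.179]), 'joint_velocities': array([ 0.001,  0.002,  0.001, -0.001, -0.001, -0.001]), 'joint_torque': array([-1.0000e-03, -4.3995e+01, -1.7698e+01,  6.3000e-02,  5.0000e-02,
       -0.0000e+00]), 'position': array([0.15 , 0.607, 0.292]), 'tool_rot': array([0.121, 0.993, 0.   , 0.   ]), 'ft_force': array([-0.728,  0.767,  0.009]), 'moment': array([0.024, 0.028, 0.004]), 'grip_force': np.float64(0.0), 'grip_width': np.float64(0.087)}
```

View pics/top.png

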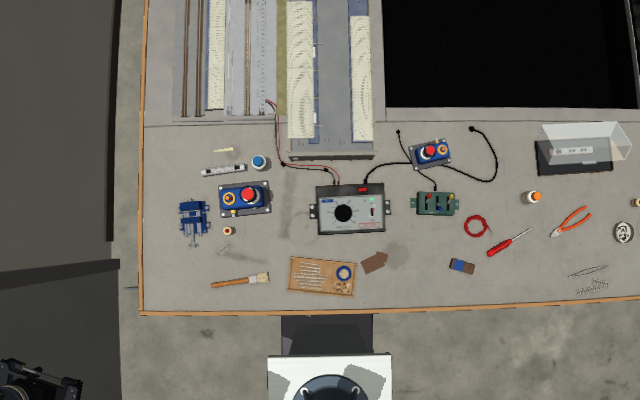

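View pics/side.png

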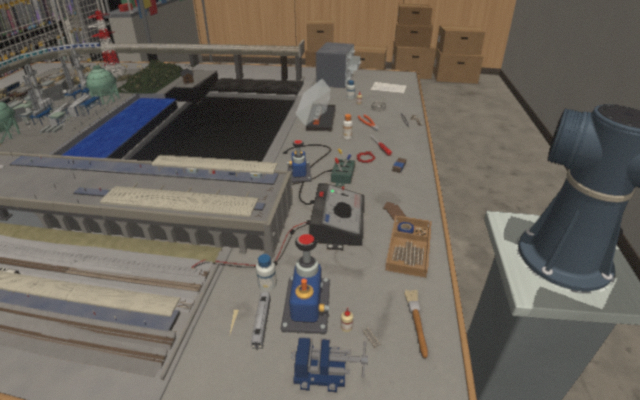

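Two candidates for the pump: one at top px (247,197) with its cap at about 146 mm, and one at (430,152) with its cap at about 115 mm. The first fits the given 145 mm cap height and has the locomotive and bottles around it. I'll confirm with a crop and refine the cap centre.

```bash
cat > look.py <<'E'
import sys
from h import *
name=sys.argv[1]
c=robot.camera('side'); im=c['image']
hsv=cv2.cvtColor(im,cv2.COLOR_RGB2HSV)
x0,y0,x1,y1=270,220,350,345
crop=cv2.resize(im[y0:y1,x0:x1],None,fx=4,fy=4,interpolation=cv2.INTER_CUBIC)
save(name,crop)
# predicted tip pixels for z heights along the pin axis
for z in (.088,.100,.112,.124,.136): print(z,np.round(proj(c,[0.551,0.240,z])[0],1))
for r in robot.cut_out('side','pin_tip')[:3]: print('pin',round(r['p'],2),np.round(r['box'],1))
for r in robot.cut_out('side','plunger_top')[:2]: print('pl',round(r['p'],2),np.round(r['box'],1))
E
python3 - <<'E'
from h import *
for n,bx in (('top',(215,175,280,220)),('side',(280,228,335,262))):
    c=robot.camera(n); im=c['image']; hsv=cv2.cvtColor(im,cv2.COLOR_RGB2HSV)
    m=((hsv[...,0]<5)|(hsv[...,0]>172))&(hsv[...,1]>150)&(hsv[...,2]>80)
    k=np.zeros_like(m); k[bx[1]:bx[3],bx[0]:bx[2]]=1; m&=k
    nl,l,s,ce=cv2.connectedComponentsWithStats(m.astype(np.uint8)); i=1+s[1:,4].argmax(); u,v=ce[i]
    # ray to z=0.145
    a=world(c,u,v,0.2)[0]; o=world(c,u,v,0)[0]; d=a-o
    print(n,'red',s[i],ce[i],'ray@.145',np.round(o+d*(.145-o[2])/d[2],4), 'depth',np.round(world(c,u,v)[0],4)); 
    R=(o,d/np.linalg.norm(d)); 
    if n=='top': R0=R
A=np.c_[R0[1],-R[1]]; t=np.linalg.lstsq(A,R[0]-R0[0],rcond=None)[0]
p,q=R0[0]+t[0]*R0[1],R[0]+t[1]*R[1]; print('triang',np.round((p+q)/2,4),'gap',np.linalg.norm(p-q).round(4))
E
python3 look.py p0
```

```text
top red [242 188  12  12 111] [247.41441441 193.62162162] ray@.145 [0.5593 0.1815 0.145 ] depth [0.5593 0.1815 0.1451]
side red [299 235  15   9 109] [306.12844037 238.81651376] ray@.145 [0.5561 0.182  0.145 ] depth [0.5564 0.1805 0.1437]
triang [0.5578 0.1814 0.1444] gap 0.003
0.088 [304.1 285.8]
0.1 [303.9 281. ]
0.112 [303.7 276.1]
0.124 [303.5 271.1]
0.136 [303.3 265.9]
pin 0.64 [296.2 234.4 317.  261.7]
pl 0.58 [296.7 234.1 317.7 263.4]
pl 0.49 [291.5 138.  305.  153.2]
```

View pics/p0.png

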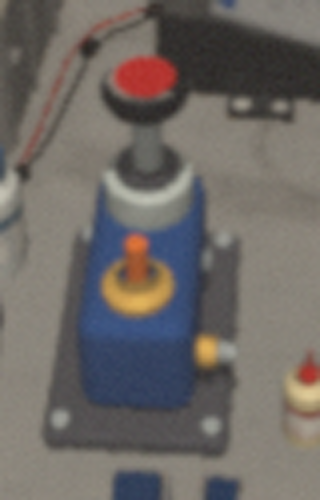

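Crop p0 shows the right pump: red-capped plunger up at crop (146,76), and orange pin partly out with tip at crop (135,238) above its collar at (138,285), no green showing. The triangulated cap top is (0.558, 0.1815, 0.144), which matches the 145 mm given. Moving above it with the gripper closed.

Emit:
send_rows(deltas="-40 -25 0 0 0 0 0;-50 -31.5 0 0 0 0 0;-50 -31.5 0 0 0 0 0;-50 -31.5 0 0 0 0 0;-50 -31.5 0 0 0 0 0;-50 -31.5 0 0 0 0 0;-50 -31.5 0 0 0 0 0;-50 -31.5 0 0 0 0 0;-50 -31.5 0 0 0 0 0;-50 -31.5 0 0 0 0 0")

```text
time: 2.3
position: [0.5528, 0.1884, 0.2925]
tool_rot: [0.121, 0.993, 0.0, 0.0]
ft_force: [1.2, 0.1, -0.4]
grip_width: 0.0018
grip_force: 0.0
```

Emit:
send_rows(deltas="-8 -6 0 0 0 10 0;0 0 0 0 0 10 0;0 0 0 0 0 10 0;0 0 0 0 0 10 0;0 0 0 0 0 10 0;0 0 0 0 0 10 0;0 0 0 0 0 10 0;0 0 0 0 0 0 0")

```text
time: 3.3
position: [0.5579, 0.1822, 0.2923]
tool_rot: [0.667, 0.745, 0.0, 0.0]
ft_force: [-0.1, 0.3, -0.2]
grip_width: 0.0007
grip_force: 0.0
```

Emit:
send_rows(deltas="0 0 30 0 0 0 0;0 0 30 0 0 0 0;0 0 14 0 0 0 0;0 0 6 0 0 0 0;0 0 6 0 0 0 0;0 0 5 0 0 0 0;0 0 4 0 0 0 0;0 0 0 0 0 0 0")

```text
time: 4.3
position: [0.5571, 0.1821, 0.1994]
tool_rot: [0.668, 0.745, -0.001, -0.0]
ft_force: [-3.8, -0.2, 11.3]
grip_width: 0.0004
grip_force: 5.6
```

Emit:
send_rows(deltas="0 0 3 0 0 0 0;0 0 0 0 0 0 0")

```text
time: 4.55
position: [0.557, 0.1821, 0.1967]
tool_rot: [0.668, 0.745, -0.001, -0.0]
ft_force: [-5.2, -1.5, 11.7]
grip_width: 0.0004
grip_force: 6.1
```

Emit:
send_rows(deltas="0 0 -10 0 0 0 0;0 0 -15 0 0 0 0;0 0 -15 0 0 0 0;0 0 0 0 0 0 0;0 0 0 0 0 0 0;0 0 0 0 0 0 0")

```text
time: 5.3
position: [0.5575, 0.1821, 0.2336]
tool_rot: [0.668, 0.744, -0.001, -0.0]
ft_force: [0.2, 0.0, -0.2]
grip_width: 0.0005
grip_force: 0.0
```

```bash
python3 look.py p1
```

```text
0.088 [304.1 285.8]
0.1 [303.9 281. ]
0.112 [303.7 276.1]
0.124 [303.5 271.1]
0.136 [303.3 265.9]
pin 0.55 [298.5 275.3 302.4 289. ]
pl 0.72 [294.5 233.7 316.4 261.4]
```

View pics/p1.png

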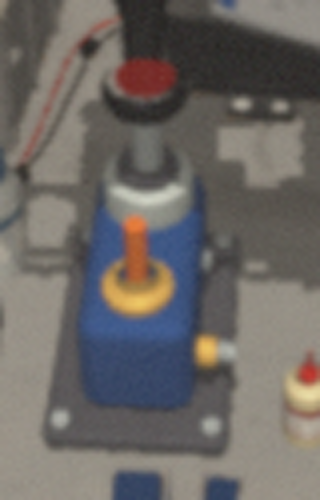

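Crop p1: the pin tip rose from crop row 237 to 217, about 12 mm. There's no green yet, the plunger is back up and the pump hasn't moved. Next stroke.

Emit:
send_rows(deltas="0 0 10 0 0 0 0;0 0 10 0 0 0 0;0 0 6 0 0 0 0;0 0 6 0 0 0 0;0 0 5 0 0 0 0;0 0 3 0 0 0 0;0 0 0 0 0 0 0;0 0 0 0 0 0 0")

```text
time: 6.45
position: [0.5577, 0.1822, 0.1956]
tool_rot: [0.668, 0.744, -0.0, 0.0]
ft_force: [-2.6, -1.2, 11.8]
grip_width: 0.0001
grip_force: 6.3
```

Emit:
send_rows(deltas="0 0 -10 0 0 0 0;0 0 -15 0 0 0 0;0 0 -15 0 0 0 0;0 0 0 0 0 0 0;0 0 0 0 0 0 0;0 0 0 0 0 0 0")

```text
time: 7.2
position: [0.5574, 0.1821, 0.2336]
tool_rot: [0.668, 0.744, -0.001, -0.0]
ft_force: [0.3, 0.4, 0.6]
grip_width: 0.0004
grip_force: 0.0
```

```bash
python3 look.py p2
```

```text
0.088 [304.1 285.8]
0.1 [303.9 281. ]
0.112 [303.7 276.1]
0.124 [303.5 271.1]
0.136 [303.3 265.9]
pl 0.88 [295.7 236.9 316.2 263.3]
```

View pics/p2.png

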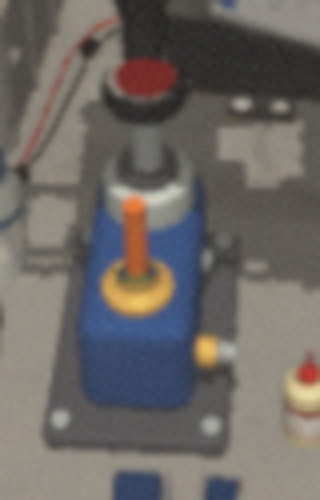

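Crop p2: the tip is at crop row 199 and there's a dark patch at the pin's foot around rows 272–285. I need to settle whether that's the green band, so I'll use pixel values, tip height and the wrist view.

```bash
python3 - <<'E'
from h import *
c=robot.camera('side'); im=c['image']; d=c['depth']
for r in range(266,296): print(r,[tuple(int(a) for a in im[r,k]) for k in range(302,306)],world(c,303,r)[0].round(3))
w=robot.camera('wrist'); p=proj(w,[[.551,.24,.085],[.551,.24,.136]]); print(p)
save('w',w['image'])
t=robot.camera('top'); hsv=cv2.cvtColor(t['image'],cv2.COLOR_RGB2HSV); save('t2',cv2.resize(t['image'][170:240,200:300],None,fx=6,fy=6))
print(proj(t,[[.551,.24,.085],[.551,.24,.136]]))
E
```

```text
266 [(112, 111, 106), (98, 95, 94), (92, 88, 87), (88, 86, 83)] [0.561 0.195 0.091]
267 [(160, 159, 147), (138, 134, 123), (129, 123, 115), (121, 120, 111)] [0.561 0.196 0.089]
268 [(197, 178, 160), (191, 167, 147), (183, 159, 140), (177, 162, 145)] [0.561 0.195 0.085]
269 [(215, 158, 125), (218, 151, 110), (216, 152, 115), (209, 164, 137)] [0.553 0.234 0.123]
270 [(224, 133, 78), (227, 129, 71), (224, 131, 74), (222, 151, 108)] [0.552 0.237 0.123]
271 [(224, 120, 57), (229, 126, 61), (226, 122, 62), (217, 129, 82)] [0.552 0.238 0.122]
272 [(215, 113, 55), (221, 119, 59), (216, 116, 57), (195, 111, 70)] [0.552 0.241 0.123]
273 [(184, 99, 54), (192, 104, 55), (184, 100, 53), (166, 97, 64)] [0.551 0.243 0.122]
274 [(170, 96, 55), (175, 94, 53), (169, 92, 51), (159, 94, 62)] [0.552 0.242 0.119]
275 [(167, 93, 51), (173, 94, 51), (174, 95, 53), (161, 94, 62)] [0.552 0.243 0.117]
276 [(165, 91, 53), (171, 92, 49), (171, 92, 50), (163, 94, 63)] [0.551 0.243 0.116]
277 [(162, 88, 50), (174, 93, 52), (170, 91, 48), (159, 90, 59)] [0.552 0.242 0.112]
278 [(162, 90, 51), (175, 94, 52), (173, 9
[... 936 characters left out ...]
 106, 58), (119, 105, 58)] [0.553 0.243 0.082]
290 [(122, 110, 66), (124, 112, 64), (128, 115, 67), (124, 112, 65)] [0.553 0.243 0.081]
291 [(146, 119, 67), (151, 125, 71), (151, 123, 70), (151, 123, 70)] [0.552 0.248 0.083]
292 [(167, 132, 74), (166, 131, 72), (170, 134, 74), (170, 135, 76)] [0.552 0.248 0.081]
293 [(198, 157, 83), (197, 154, 80), (201, 157, 85), (203, 161, 84)] [0.552 0.248 0.078]
294 [(222, 179, 93), (225, 180, 94), (226, 183, 95), (229, 187, 97)] [0.552 0.248 0.076]
295 [(229, 187, 98), (233, 192, 100), (234, 195, 98), (235, 197, 100)] [0.552 0.249 0.074]
[[315.82545897 132.07058108]
 [315.65772198 136.12875765]]
[[226.86350519 199.31373246]
 [222.86841702 197.94302937]]
```

View pics/w.png

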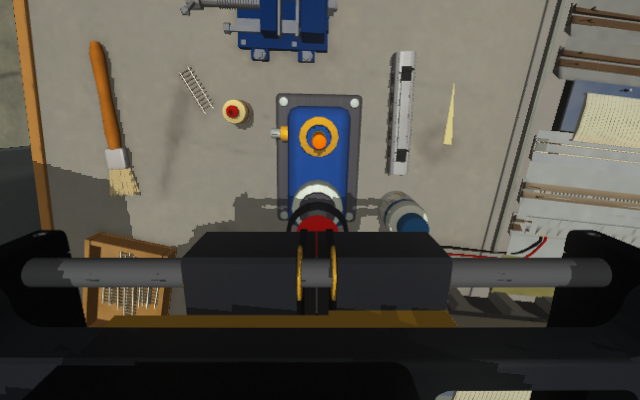

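The pin is orange right down to the collar. Its tip is at about 0.123–0.125, which puts it around 37 mm out of 48. The wrist view shows the plunger cap up under the fingertips and the pump undisturbed. One more stroke is needed.

Emit:
send_rows(deltas="0 0 10 0 0 0 0;0 0 10 0 0 0 0;0 0 6 0 0 0 0;0 0 6 0 0 0 0;0 0 5 0 0 0 0;0 0 3 0 0 0 0;0 0 0 0 0 0 0;0 0 0 0 0 0 0")

```text
time: 8.5
position: [0.5577, 0.1822, 0.1956]
tool_rot: [0.668, 0.744, 0.0, 0.0]
ft_force: [-3.4, -0.7, 12.4]
grip_width: 0.0006
grip_force: 6.3
```

Emit:
send_rows(deltas="0 0 -10 0 0 0 0;0 0 -15 0 0 0 0;0 0 -15 0 0 0 0;0 0 0 0 0 0 0;0 0 0 0 0 0 0;0 0 0 0 0 0 0")

```text
time: 9.25
position: [0.5574, 0.1822, 0.2336]
tool_rot: [0.668, 0.744, -0.001, -0.0]
ft_force: [-0.8, 0.1, -0.0]
grip_width: 0.0007
grip_force: 0.0
```

```bash
python3 look.py p3; python3 - <<'E'
from h import *
c=robot.camera('side'); im=c['image']
for r in range(260,292,1): print(r,im[r,303],im[r,304],world(c,303,r)[0].round(3))
E
```

```text
0.088 [304.1 285.8]
0.1 [303.9 281. ]
0.112 [303.7 276.1]
0.124 [303.5 271.1]
0.136 [303.3 265.9]
pin 0.43 [298.5 264.8 305.5 287.2]
pl 0.76 [295.2 234.6 318.4 263.4]
260 [91 89 86] [106 106 102] [0.563 0.185 0.096]
261 [89 85 83] [100  97  92] [0.563 0.186 0.094]
262 [86 73 68] [94 87 81] [0.562 0.187 0.093]
263 [142  87  64] [132  84  66] [0.562 0.191 0.094]
264 [212 113  60] [197 108  60] [0.552 0.235 0.136]
265 [228 124  60] [222 118  57] [0.552 0.236 0.134]
266 [229 127  60] [224 120  57] [0.551 0.24  0.136]
267 [221 115  56] [214 113  57] [0.551 0.242 0.135]
268 [189 100  53] [182  98  55] [0.551 0.242 0.133]
269 [174  93  49] [170  92  49] [0.551 0.242 0.131]
270 [174  93  49] [171  95  55] [0.551 0.243 0.129]
271 [175  95  50] [170  93  52] [0.551 0.242 0.127]
272 [172  92  48] [168  93  53] [0.551 0.242 0.124]
273 [174  92  51] [170  94  52] [0.551 0.243 0.122]
274 [175  95  53] [167  89  47] [0.551 0.243 0.12 ]
275 [174  94  51] [171  93  49] [0.552 0.243 0.117]
276 [175  95  53] [170  92  52] [0.552 0.243 0.115]
277 [175  95  52] [168  90  46] [0.552 0.241 0.111]
278 [174  96  52] [170  90  47] [0.552 0.243 0.11 ]
279 [174  94  52] [173  95  55] [0.552 0.242 0.107]
280 [172  93  51] [171  90  49] [0.552 0.244 0.106]
281 [173  94  51] [171  92  50] [0.552 0.243 0.103]
282 [172  94  52] [171  93  52] [0.552 0.243 0.101]
283 [165  95  53] [167  95  54] [0.552 0.244 0.099]
284 [136 101  57] [139  98  56] [0.552 0.244 0.097]
285 [ 86 105  64] [ 87 105  64] [0.552 0.243 0.093]
286 [ 59 102  60] [ 63 106  68] [0.552 0.243 0.091]
287 [ 69 102  62] [ 68 100  57] [0.552 0.243 0.088]
288 [96 96 63] [103  99  63] [0.552 0.243 0.085]
289 [111  90  65] [116  89  62] [0.553 0.242 0.082]
290 [127 101  73] [128 101  72] [0.555 0.233 0.069]
291 [151 118  68] [150 120  70] [0.552 0.248 0.083]
```

View pics/p3.png

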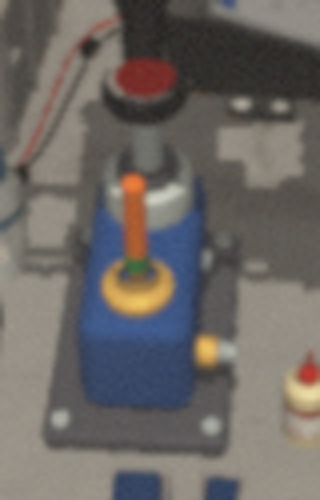

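Crop p3: the green band shows at the pin's foot (crop 137,268; px rows 285–288), the tip is at about z 0.136, and the plunger is up. The pin is fully out, so I'll withdraw upward and hand in.

Emit:
send_rows(deltas="0 0 -30 0 0 0 0;0 0 -30 0 0 0 0;0 0 0 0 0 0 0;0 0 0 0 0 0 0")

```text
time: 9.95
position: [0.5572, 0.1821, 0.2934]
tool_rot: [0.668, 0.744, -0.001, -0.001]
ft_force: [-0.4, 0.2, 0.1]
grip_width: 0.0006
grip_force: 0.0
```

```bash
python3 -c "
from rig import robot
print(robot.hand_in())"
```

```text
the job is handed in; nothing more can be done
None
```

The pump is primed and handed in after three full strokes: the pin is fully out with its green band showing, the plunger is up, and I saw no movement of the pump or bystanders in the pictures taken.

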